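# Put the mixed-up spares behind their own kind

## Robot

A 6-joint arm with a two-finger parallel gripper is mounted at the origin on the work surface. World frame = base frame: x ahead of the robot, y to its left, z up, the work surface at z = 0. Lengths are in m, angles in rad, forces in N, time in s.
With the tool pointing down it reaches from about 0.275 to 0.875 m from the base axis. Payload 12.5 kg.
Tool frame: the origin (TCP) lies on the mounting face of the last link; the fingertips stand 173 mm ahead of it and the grasp point (between the pads) lies 155 mm ahead of it; z points along the fingers, y is the line along which they close (so a half turn about z gives the same grasp; the last joint's range is limited). The gripper opens to 85 mm and grips with 20 to 120 N. Pads are 22 mm wide; open, the fingers measure 114 mm over their backs; the gripper's body (76 mm by 85 mm) begins 54 mm behind the grasp point. The pads swing forward as they close: fully open they stand 13 mm farther back than shut.
Start: joints at [-1.233, 0.351, 1.652, -0, 1.139, -0.085], TCP at [0.226, -0.502, 0.405] pointing down, gripper open.
Joint ranges: [-2.75, 2.75], [-0.79, 2.1], [0.01, 2.65], [-1.57, 4.71], [0.07, 3.14], [-2.87, 2.87]. Speed limits (rad/s): [2.22, 2.22, 2.79, 3.14, 3.14, 3.14].

## Interface

Orientations are given as a unit quaternion [x, y, z, w].
In Python, from rig import ctrl gives the robot as it stands. Calls block until the motion is done:
- ctrl.move_ptp(position, orientation): joint-space move of the TCP to a pose.
- ctrl.move_straight(position, frame=None, speed=0.15, max_force=None): straight line of the TCP; frame=None keeps the orientation; speed is the mean speed in m/s. With max_force (N) it stops when the force on the tool has changed by that much, and returns True; else False.
- ctrl.goto_joints(angles): joint-space move.
- ctrl.ungrasp() and ctrl.clamp(f_grip=None): open the fingers fully, or close them until they stop; f_grip is the grip in N (None keeps the last).
- ctrl.hold(seconds).
- ctrl.solve_ik(position, orientation): joint angles nearest the present ones, or None.
- ctrl.get_obs(): the state.
- ctrl.camera(name): name is "side" or "top" or "wrist"; returns the picture (400x640x3 uint8, blue, green, red); there is no depth.
- ctrl.calibration(name): a dict with "camera_matrix" (3x3 intrinsics, pixels), "T" (4x4, takes a point from camera to world coordinates). Camera axes: x right, y down, z forward; pixel columns grow to the right and rows downward; lengths in m; the calibration is good to about 2 mm. A picture is of the moment at which its call begins: read the wrist's pose just before it. calibration takes no time and is no camera call; for the wrist camera it gives the pose at the moment of the call.
A pose or a line that the arm cannot do raises ctrl.PlanningError and nothing moves.
- ctrl.job_done(): hands the job in; it is judged then, once.
The state is a dict: "time": time; "q": joint angles; "qvel": joint speeds; "tau": joint torques, N m; "eef_pos": TCP position; "tcp_rot": TCP orientation; "contact_force": force on the tool from outside, world axes, zero at the start; "moment": the same for the moment, N m; "width": opening from 0.0 (shut) to 1.0 (fully open); "finger_force": force on a finger pad.
Only numpy, scipy, OpenCV 4.12 (cv2) and the standard library are available. Lean on these libraries where they do the work, as an engineer would, in place of code of your own. Each camera call takes 0.05 s, during which the arm holds its last target. There are 200 camera calls.

## Task

In each of the three parts bins the piece in the front compartment is right, but the three spares in the rear compartments have been mixed up: put every spare into the rear compartment of the bin whose front piece is of its own kind, standing upright on the compartment's floor as it does now, and let go of it. A compartment takes only one piece, so the empty grey tray is there for putting one aside. Set the spares down rather than dropping them, and leave the front pieces where they stand.

Things in the scene. Friction and masses are not known exactly. Their poses are not given: they have to be found in the camera images.
- filter_spare: Spare, loose, about 0.24 kg, at first in the REAR compartment of a bin not its own: spin-on oil filter: black sheet-steel can 66 mm across (65 mm above its 6 mm bright base rim), 80 mm high in all, with straight sides up to 58 mm, then a domed top with a bright 19 mm stub. Origin at the centre of its underside, z up; its yaw does not matter.
- piston_spare: Spare, loose, about 0.20 kg, at first in the REAR compartment of a bin not its own: bright aluminium engine piston, crown up: 60 mm across and 50 mm high; the top 28 mm (from 22 mm up) is a full round cylinder with three dark ring lines, below it are open skirts; flat crown with four dark valve pockets. Origin at the centre of its underside, z up; its yaw does not matter.
- gear_spare: Spare, loose, about 0.36 kg, at first in the REAR compartment of a bin not its own: bright steel gear wheel lying flat with its hub up: toothed wheel 64 mm across and 18 mm thick, and on it a round hub 34 mm across that rises to 56 mm, with a dark bore in its top. Origin at the centre of its underside, z up; its yaw does not matter.
- filter_front: Loose piece identical to filter_spare that stands rightly in the FRONT compartment of its bin, and shows what that bin is for. It stays there. Origin at the centre of its underside, z up.
- piston_front: Loose piece identical to piston_spare that stands rightly in the FRONT compartment of its bin, and shows what that bin is for. It stays there. Origin at the centre of its underside, z up.
- gear_front: Loose piece identical to gear_spare that stands rightly in the FRONT compartment of its bin, and shows what that bin is for. It stays there. Origin at the centre of its underside, z up.
- bin_filter: Filter bin, the one with an oil filter in front: open cardboard bin 200 x 146 mm, fixed, a blank white label, a divider across its middle. Origin: centre of its underside, on the bench; x to its rear (away from the robot, turned under 10 degrees), z up. Rear compartment: centre x +49 mm, y 0, floor z 4 mm, 94 (x) by 138 (y) mm inside; the front one alike at x -49 mm.
- bin_piston: Piston bin, the one with a piston in front; same make, axes and sizes as bin_filter, fixed. Rear compartment: centre x +49 mm, y 0, floor z 4 mm, 94 (x) by 138 (y) mm inside; the front one alike at x -49 mm. Walls 4 mm thick; front wall and divider 45 mm high, rear wall 75 mm, sides sloping up from 45 mm in front to 75 mm at the rear.
- bin_gear: Gear bin, the one with a gear wheel in front; same make, axes, wall heights and sizes as bin_filter and bin_piston, fixed. Rear compartment: centre x +49 mm, y 0, floor z 4 mm, 94 (x) by 138 (y) mm inside; the front one alike at x -49 mm.
- tray: Empty shallow grey plastic tray, 200 mm long (x) by 146 mm wide (y), with a rim 14 mm high and 4 mm thick and a flat floor 4 mm above the bench: free room for putting one piece aside. Origin at the centre of its underside, x away from the robot. Fixed to the bench.
Mind the look-alikes: they are no part of the job. What is shaped like the piston_front but green is not meant.

How it is judged:
At the end, for the whole second after the job is handed in: Each spare stands upright (within 0.12 rad) on the floor of the rear compartment of its own kind's bin (within 22 mm along and 45 mm across of its centre), released and at rest; the front pieces stand upright within 20 mm of where they stood (x of filter_spare in the frame of bin_filter between 0.027 and 0.071 m and y of filter_spare in the frame of bin_filter between -0.045 and 0.045 m and z of filter_spare in the frame of bin_filter between -0.002 and 0.01 m and angle between each of filter_spare, filter_front, piston_spare, piston_front, gear_spare, gear_front's own z axis and vertical below 0.12 rad and linear speed of each of filter_spare, piston_spare, gear_spare below 0.02 m/s and angular speed of each of filter_spare, piston_spare, gear_spare below 0.2 rad/s and distance of each of filter_front, piston_front, gear_front from where it was at the start of the episode below 0.02 m and x of piston_spare in the frame of bin_piston between 0.027 and 0.071 m and y of piston_spare in the frame of bin_piston between -0.045 and 0.045 m and z of piston_spare in the frame of bin_piston between -0.002 and 0.01 m and x of gear_spare in the frame of bin_gear between 0.027 and 0.071 m and y of gear_spare in the frame of bin_gear between -0.045 and 0.045 m and z of gear_spare in the frame of bin_gear between -0.002 and 0.01 m); the robot touches nothing.
It fails at once if a piece in a front compartment is shifted by more than 20 mm or tipped (distance of any of filter_front, piston_front, gear_front from where it was at the start of the episode above 0.02 m or angle between any of filter_front, piston_front, gear_front's own z axis and vertical above 0.3 rad).
It fails at once if a spare is dropped (falls freely at more than 0.8 m/s, from about 33 mm) ((linear speed of filter_spare above 0.8 m/s and contact force between the fingers and filter_spare below 0.1 N) or (linear speed of piston_spare above 0.8 m/s and contact force between the fingers and piston_spare below 0.1 N) or (linear speed of gear_spare above 0.8 m/s and contact force between the fingers and gear_spare below 0.1 N)).
It also fails if it takes over 112 s, if anything falls off the work surface, if the arm or the gripper's body presses on something with over 40 N, if the wrist force passes 120 N, or if a joint passes its speed limit or range.

## Working session

There is one attempt and no reset: what is moved stays moved. The work goes in short steps, each a Python script; the robot and the scene stay as the last script left them, time stands still between calls to the robot, and variables do not carry over. Pictures are saved under pics/ and viewed, at most 14 in all, crops included, and the job is handed in when it is done.

```bash
ls; mkdir -p pics
python3 - <<'E'
from rig import ctrl
import cv2
o=ctrl.get_obs(); print(o['time'],o['eef_pos'],o['tcp_rot'],o['width'])
for n in ("top","side"):
    cv2.imwrite(f"pics/{n}0.png",ctrl.camera(n)); c=ctrl.calibration(n); print(n,c)
E
```

```text
pics
0.0 [ 0.22564541 -0.5014435   0.40414455] [ 9.77740879e-01  2.09815189e-01 -9.10867898e-05 -5.92429035e-04] 1.0006979567799605
top {'camera_matrix': array([[364.4222968 ,   0.        , 323.42642472],
       [  0.        , 364.4222968 , 203.03658871],
       [  0.        ,   0.        ,   1.        ]]), 'T': array([[-0.01174031, -0.99524617,  0.09668105,  0.38709113],
       [-0.99884381,  0.00716493, -0.04753632,  0.02262411],
       [ 0.04661763, -0.09712736, -0.9941796 ,  0.85085986],
       [ 0.        ,  0.        ,  0.        ,  1.        ]])}
side {'camera_matrix': array([[419.77717287,   0.        , 322.26254563],
       [  0.        , 419.77717287, 195.04204271],
       [  0.        ,   0.        ,   1.        ]]), 'T': array([[-0.7890911 , -0.48006887,  0.38323507,  0.03472235],
       [-0.61425236,  0.61117104, -0.4991633 ,  0.53908774],
       [ 0.00541059, -0.62928836, -0.77715307,  0.87860959],
       [ 0.        ,  0.        ,  0.        ,  1.        ]])}
```

View pics/top0.png

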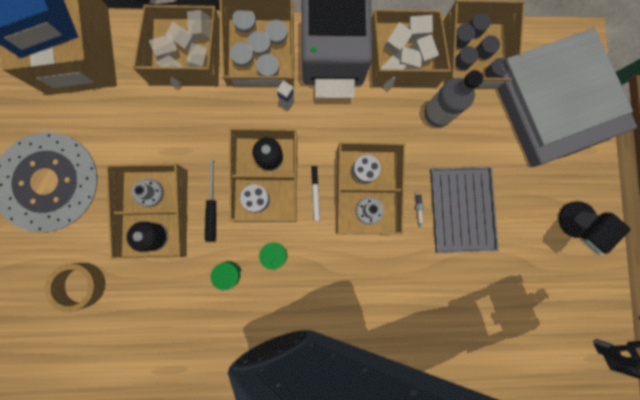

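View pics/side0.png

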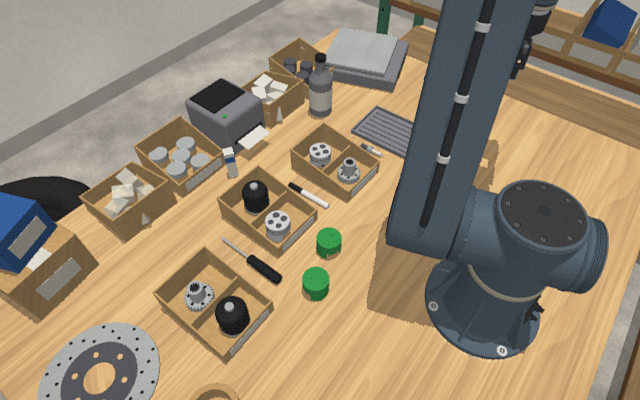

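The top picture shows three bins. The left one has a filter in front (147,236) and a gear spare behind (147,192). The middle one has a piston in front (254,198) and a filter spare behind (268,153). The right one has a gear in front (370,210) and a piston spare behind (367,168). The tray is at (463,209). The green lids at (225,276) and (273,256) are look-alikes and not in any bin. Next I'll look at enlarged crops.

Run:
```python
import cv2
im=cv2.imread("pics/top0.png")
for n,(x,y) in {"cL":(105,125),"cR":(315,125)}.items():
    c=cv2.resize(im[y:y+140,x:x+195],None,fx=4,fy=4,interpolation=cv2.INTER_CUBIC)
    for i in range(0,195,20): cv2.putText(c,str(x+i),(i*4,10),0,.35,(0,0,255)); cv2.line(c,(i*4,12),(i*4,18),(0,0,255))
    for i in range(0,140,20): cv2.putText(c,str(y+i),(0,i*4+4),0,.35,(0,0,255)); cv2.line(c,(26,i*4),(32,i*4),(0,0,255))
    cv2.imwrite(f"pics/{n}.png",c)
```

```text
(no output)
```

View pics/cL.png

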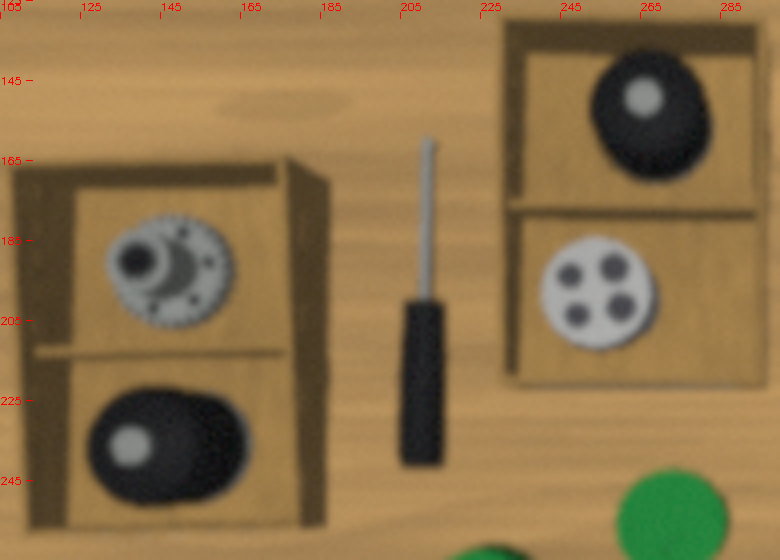

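View pics/cR.png

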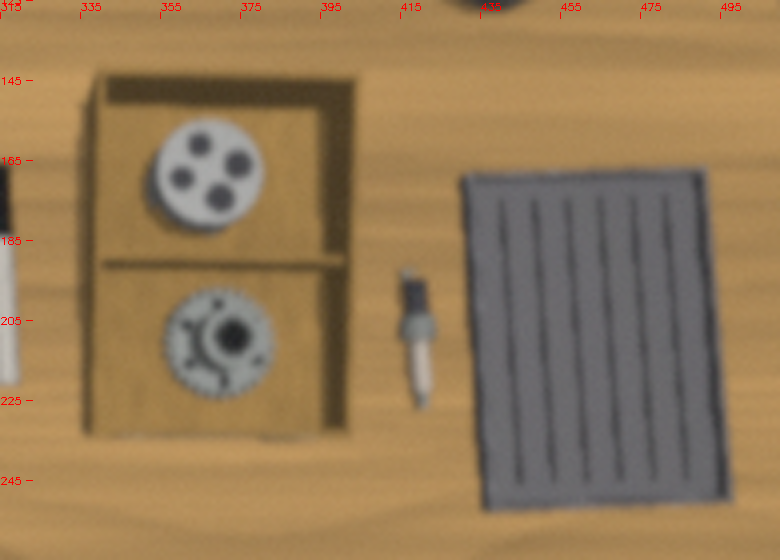

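The left crop shows the gear spare's bore at (139.3,190), the filter spare's stub at (265.8,149.3) and the piston front's crown at (254.5,198.3). The right crop shows the piston spare's crown at (367.3,168) and the gear front's bore at (373.5,209). The divider tops run (113.8,213)-(177.3,213), (232,176.3)-(294.3,178.5) and (340.5,191)-(401,190.5).

```bash
cat > h.py <<'E'
from rig import ctrl
import numpy as np, cv2
from scipy.spatial.transform import Rotation as R
def px2w(uv,z,cal):
    K=cal["camera_matrix"];T=cal["T"]
    d=T[:3,:3]@np.linalg.solve(K,[uv[0],uv[1],1.]); o=T[:3,3]
    return o+d*(z-o[2])/d[2]
def w2px(p,cal):
    T=cal["T"]; c=T[:3,:3].T@(np.asarray(p)-T[:3,3]); c=cal["camera_matrix"]@c; return c[:2]/c[2]
def quat(yaw):  # tool down, tool y (closing) along bin y (sign either way), bin x at angle yaw
    c,s=np.cos(yaw),np.sin(yaw)
    return R.from_matrix(np.array([[c,s,0],[s,-c,0],[0,0,-1]])).as_quat()
E
python3 - <<'E'
from h import *
c=ctrl.calibration("top")
L=lambda X,Y:(105+X/4,125+Y/4)
Rr=lambda X,Y:(315+X/4,125+Y/4)
P={"gear_spare bore":(L(137,260),.06),"gear_spare wheel":(L(175,270),.022),"filter_spare":(L(643,97),.084),"piston_front":(L(598,293),.054),
"filter_front":(L(131,446),.084),"piston_spare":(Rr(209,172),.054),"gear_front":(Rr(234,336),.06)}
for k,(p,z) in P.items(): print(k,px2w(p,z,c).round(4))
for k,a,b in (("left",L(35,351),L(288,353)),("mid",L(508,205),L(757,214)),("right",Rr(102,264),Rr(344,262))):
    a=px2w(a,.045,c);b=px2w(b,.045,c);d=a-b
    print(k,((a+b)/2).round(4),np.linalg.norm(d).round(4),"yaw",np.degrees(np.arctan2(-d[0],d[1])).round(2))
t=[px2w(Rr(*p),.014,c) for p in((462,177),(705,170),(730,500),(487,510))]
print("tray",np.mean(t,0).round(4),[np.linalg.norm(t[i]-t[i-1]).round(3) for i in range(4)])
E
```

```text
gear_spare bore [0.4949 0.379  0.06  ]
gear_spare wheel [0.4943 0.3751 0.022 ]
filter_spare [0.5777 0.1077 0.084 ]
piston_front [0.4762 0.135  0.054 ]
filter_front [0.3955 0.3677 0.084 ]
piston_spare [ 0.5425 -0.1144  0.054 ]
gear_front [ 0.4501 -0.125   0.06  ]
left [0.4465 0.3707 0.045 ] 0.1343 yaw -0.95
mid [0.5237 0.1173 0.045 ] 0.1376 yaw -2.33
right [ 0.4924 -0.1229  0.045 ] 0.1369 yaw 0.15
tray [ 0.4512 -0.3479  0.014 ] [np.float64(0.195), np.float64(0.147), np.float64(0.195), np.float64(0.144)]
```

Bores, crowns, divider lengths (134–138 mm) and tray size all agree with the given sizes. I'll go above the piston spare and take a look with the wrist camera.

Run:
```python
from h import *
p=np.array([.5425,-.119,.36]); q=quat(0)
s=ctrl.solve_ik(p,q); print(s)
# check ik for all yaw variants
for n,(x,y,yw) in {"filt":(.5777,.11,-2.3),"gear":(.4949,.373,-1),"tray":(.451,-.348,0)}.items(): print(n,ctrl.solve_ik([x,y,.195],quat(np.radians(yw))))
ctrl.move_ptp(p,q)
cal=ctrl.calibration("wrist"); cv2.imwrite("pics/w1.png",ctrl.camera("wrist")); np.savez("w1.npz",K=cal["camera_matrix"],T=cal["T"])
o=ctrl.get_obs(); print(o["time"],o["eef_pos"],o["contact_force"])
print("expected crown px",w2px([.5425,-.1144,.054],cal),"bore front",w2px([.4501,-.125,.06],cal),"div",w2px([.4924,-.1229,.045],cal))
```

```text
[-2.99756669e-01  4.10660045e-01  1.68328205e+00 -4.44089210e-16
  1.04765056e+00  1.27103966e+00]
filt [ 1.09004277e-01  6.99497352e-01  1.68096802e+00 -4.44089210e-16
  7.61127281e-01  1.71994318e+00]
gear [ 5.70752743e-01  7.41606691e-01  1.59063124e+00 -4.44089210e-16
  8.09354725e-01  2.15900236e+00]
tray [-7.38913580e-01  6.75780465e-01  1.73208256e+00 -4.44089210e-16
  7.33729631e-01  8.31882746e-01]
1.9583 [ 0.54235783 -0.11974283  0.36006945] [ 0.26080772  0.81930188 -0.01894797]
expected crown px [313.60287937 187.43521077] bore front [324.94766849 281.49470424] div [322.71977434 234.90333732]
```

View pics/w1.png

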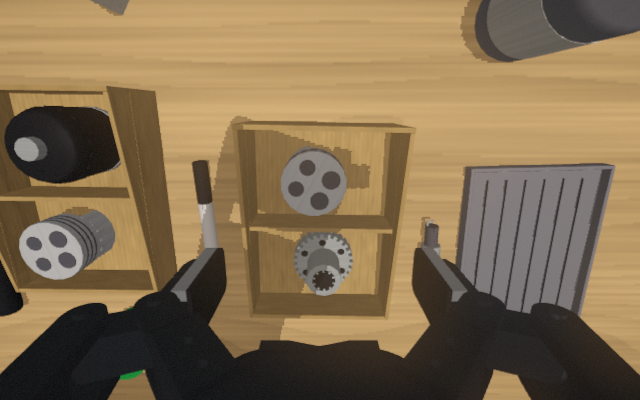

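The wrist picture shows the silver (not green) piston spare's crown at (313.5,182), the gear front's bore at (322,281) and the tray on the right. I'll check the divider and crown in an enlarged crop, because the crown differs by 5 px.

```bash
cat >> h.py <<'E'
def crop(src,dst,x,y,w,h,f=4):
    im=cv2.imread(src); c=cv2.resize(im[y:y+h,x:x+w],None,fx=f,fy=f,interpolation=cv2.INTER_CUBIC)
    for i in range(0,w,20): cv2.putText(c,str(x+i),(i*f,10),0,.4,(0,0,255)); cv2.line(c,(i*f,12),(i*f,18),(0,0,255))
    for i in range(0,h,20): cv2.putText(c,str(y+i),(0,i*f+4),0,.4,(0,0,255)); cv2.line(c,(26,i*f),(32,i*f),(0,0,255))
    cv2.imwrite(dst,c)
E
python3 -c "
from h import *
crop('pics/w1.png','pics/w1c.png',230,115,190,145)"
```

```text
(no output)
```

View pics/w1c.png

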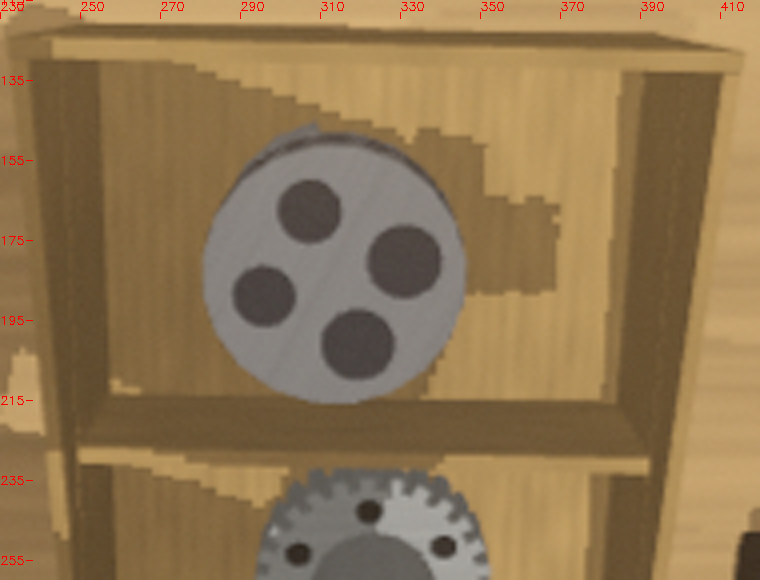

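Run:
```python
from h import *
d=np.load("w1.npz"); c={"camera_matrix":d["K"],"T":d["T"]}
print("crown",px2w((313.75,182.6),.054,c),"cam",c["T"][:3,3])
a=px2w((249.5,228.8),.045,c);b=px2w((392.5,231.5),.045,c);e=a-b
print((a+b)/2,np.linalg.norm(e),np.degrees(np.arctan2(-e[0],e[1])))
print("front wall/gear bore",px2w((322,281),.06,c))
```

```text
crown [ 0.54699772 -0.11455652  0.054     ] cam [ 0.6121351  -0.11932759  0.33064489]
[ 0.49737992 -0.1212898   0.045     ] 0.13920963935093147 -1.1881956666022095
front wall/gear bore [ 0.4506403  -0.12214376  0.06      ]
```

```bash
cat >> h.py <<'E'
ZT=.34
def pick(x,y,yaw,z,f=50):
    q=quat(np.radians(yaw))
    ctrl.move_ptp([x,y,ZT],q)
    ctrl.move_straight([x,y,z+.04],speed=.2)
    hit=ctrl.move_straight([x,y,z],speed=.07,max_force=12)
    o=ctrl.get_obs(); print("down hit",hit,o["eef_pos"].round(4),o["contact_force"].round(1))
    if hit: return False
    ctrl.clamp(f); o=ctrl.get_obs(); print("width",round(o["width"]*85,1),"ff",o["finger_force"],o["time"])
    ctrl.move_straight([x,y,z+.03],speed=.06); ctrl.move_straight([x,y,ZT],speed=.2)
    o=ctrl.get_obs(); print("lifted width",round(o["width"]*85,1),"ff",o["finger_force"],o["contact_force"].round(1))
    return True
def place(x,y,yaw,z):
    q=quat(np.radians(yaw))
    ctrl.move_straight([x,y,ZT],frame=q,speed=.25)
    ctrl.move_straight([x,y,z+.025],speed=.15); ctrl.hold(.2)
    hit=ctrl.move_straight([x,y,z-.003],speed=.03,max_force=6)
    o=ctrl.get_obs(); print("place hit",hit,o["eef_pos"].round(4),o["contact_force"].round(1))
    ctrl.ungrasp(); ctrl.hold(.2)
    ctrl.move_straight([x,y,z+.05],speed=.08); ctrl.move_straight([x,y,ZT],speed=.25)
    print("t",ctrl.get_obs()["time"])
E
sed -i 's/frame=q,/q,/' h.py
python3 - <<'E'
from h import *
if pick(.545,-.118,-.5,.191): 
    place(.451,-.348,0,.191)
ctrl.move_straight([.451,-.348,.36])
cal=ctrl.calibration("wrist"); cv2.imwrite("pics/w2.png",ctrl.camera("wrist")); np.savez("w2.npz",K=cal["camera_matrix"],T=cal["T"])
crop("pics/w2.png","pics/w2c.png",180,80,260,190,3)
E
```

```text
down hit False [ 0.5451 -0.118   0.191 ] [ 0.4  0.5 -0.4]
width 58.6 ff 52.83585748518817 3.9833
lifted width 58.7 ff 54.06874367734417 [ 0.2  0.9 -2.1]
place hit True [ 0.451  -0.348   0.1917] [-1.   1.3  6.3]
t 10.3583
```

Run:
```python
from h import *
ctrl.move_ptp([.4949,.376,.36],quat(np.radians(-1)))
cal=ctrl.calibration("wrist"); cv2.imwrite("pics/w3.png",ctrl.camera("wrist")); np.savez("w3.npz",K=cal["camera_matrix"],T=cal["T"])
crop("pics/w3.png","pics/w3c.png",200,100,240,180,3)
print(ctrl.get_obs()["time"],w2px([.4949,.379,.06],cal))
```

```text
13.3083 [315.36316073 189.788696  ]
```

View pics/w2c.png

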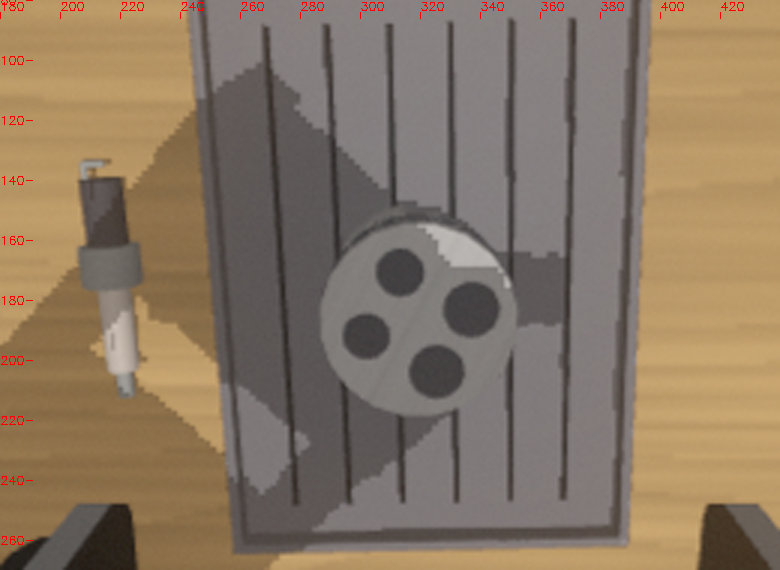

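View pics/w3c.png

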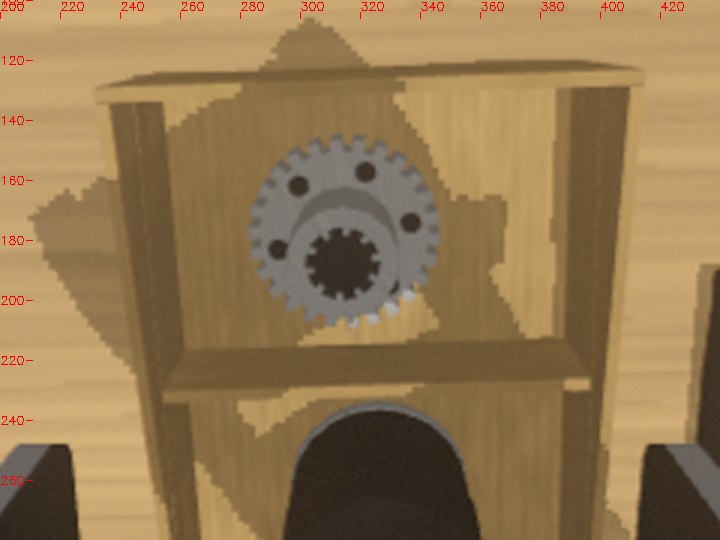

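The piston stands upright on the tray, with its crown at (319.5,186). The gear spare's bore is at (314.3,188), within 2 px of the prediction. The divider runs (255,232.3)-(396.7,227.7).

Run:
```python
from h import *
ld=lambda n:(lambda d:{"camera_matrix":d["K"],"T":d["T"]})(np.load(n))
print("tray piston",px2w((319.5,186),.054,ld("w2.npz")))
c=ld("w3.npz")
print("gear",px2w((314.3,188),.06,c))
a=px2w((255,232.3),.045,c);b=px2w((396.7,227.7),.045,c);e=a-b
print("div",(a+b)/2,np.linalg.norm(e),np.degrees(np.arctan2(-e[0],e[1])))
```

```text
tray piston [ 0.45206308 -0.34751759  0.054     ]
gear [0.49655581 0.37990751 0.06      ]
div [0.4504177 0.3700826 0.045    ] 0.13791550121593202 0.942402982874607
```

Run:
```python
from h import *
if pick(.496,.374,0,.197,60): place(.544,-.122,-.5,.197)
cv2.imwrite("pics/w4.png",ctrl.camera("wrist"))
ctrl.move_ptp([.578,.11,.36],quat(np.radians(-2.3)))
cal=ctrl.calibration("wrist"); cv2.imwrite("pics/w5.png",ctrl.camera("wrist")); np.savez("w5.npz",K=cal["camera_matrix"],T=cal["T"])
crop("pics/w5.png","pics/w5c.png",200,80,240,190,3)
a=cv2.imread("pics/w5c.png"); b=cv2.imread("pics/w4.png"); print(w2px([.5777,.1077,.084],cal))
```

```text
down hit False [0.4961 0.3741 0.1971] [0.5 0.  1. ]
width 32.9 ff 59.44629192352295 15.4833
lifted width 32.5 ff 59.922423362731934 [ 0.6  0.3 -4.9]
place hit True [ 0.5439 -0.122   0.1978] [-0.7 -0.2  7.3]
t 22.95
[321.06453033 196.70374933]
```

View pics/w4.png

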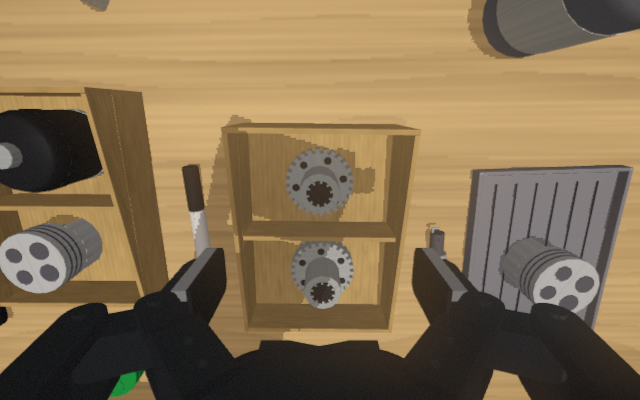

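View pics/w5c.png

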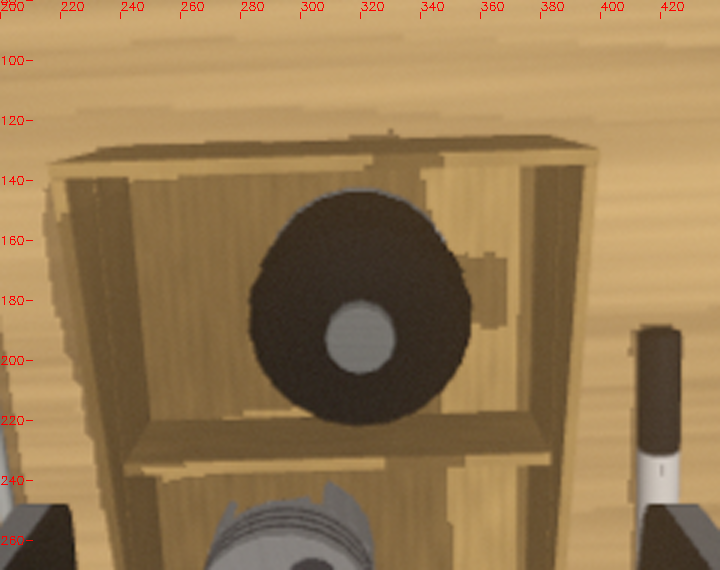

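The gear now stands upright, centred behind the front gear, with its bore at (319,194). The filter spare's stub is at (320,192.7). The middle divider runs (241.7,235.3)-(383.3,232.3).

Run:
```python
from h import *
d=np.load("w5.npz"); c={"camera_matrix":d["K"],"T":d["T"]}
f=px2w((320,192.7),.084,c)
a=px2w((241.7,235.3),.045,c);b=px2w((383.3,232.3),.045,c);e=a-b
m=(a+b)/2; w=np.degrees(np.arctan2(-e[0],e[1])); print(f,m,np.linalg.norm(e),w)
```

```text
[0.58110282 0.10843076 0.084     ] [0.52938647 0.11776289 0.045     ] 0.13803010571904428 -1.0199777599840063
```

Run:
```python
from h import *
ok=pick(.5785,.112,-1.7,.196,60)
if ok:
    place(.4975,.3703,0,.196)
    cv2.imwrite("pics/w6.png",ctrl.camera("wrist"))
    if pick(.451,-.348,0,.191): place(.5755,.116,-1.7,.191)
    cv2.imwrite("pics/w7.png",ctrl.camera("wrist"))
    ctrl.goto_joints([-1.233,.351,1.652,0,1.139,-.085])
    t=ctrl.camera("top"); cv2.imwrite("pics/top1.png",t); crop("pics/top1.png","pics/top1c.png",100,120,400,145,2)
    a,b=[cv2.resize(cv2.imread(f"pics/w{i}.png")[80:340,180:460],None,fx=1.42,fy=1.42) for i in(6,7)]
    cv2.imwrite("pics/ab.png",np.hstack([a,b]))
    print(ctrl.get_obs()["time"])
```

```text
down hit False [0.5786 0.112  0.196 ] [ 0.5 -0.3 -0.1]
width 63.8 ff 65.93523907475173 25.975
lifted width 63.6 ff 66.54231053777039 [-0.7  0.  -2.9]
place hit True [0.4974 0.3703 0.197 ] [-1.8 -1.2  6.3]
t 32.3167
down hit False [ 0.4511 -0.3481  0.191 ] [ 0.1 -0.6  0.1]
width 58.4 ff 53.19000086048618 36.6917
lifted width 58.4 ff 54.08629643730819 [-1.2 -0.3 -2.3]
place hit True [0.5754 0.116  0.1917] [-0.2  0.3  5.8]
t 44.0
46.625
```

View pics/ab.png

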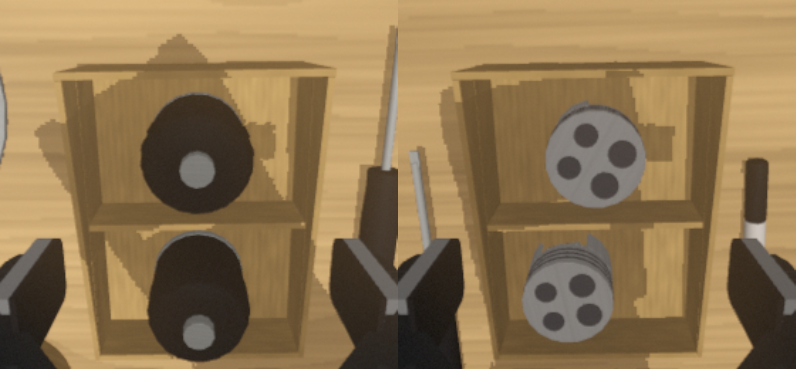

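View pics/top1c.png

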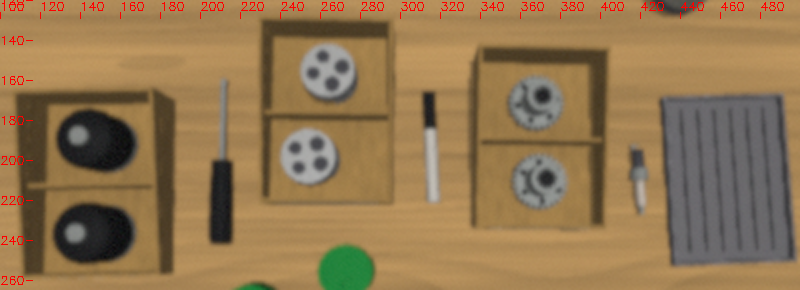

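The pictures show two filters in the left bin, two pistons in the middle one and two gears in the right one. All six stand upright, the tray is empty and the arm is clear.

```bash
python3 -c "
from rig import ctrl
print(ctrl.job_done())"
```

```text
the job is handed in; nothing more can be done
None
```

I moved all three spares into the rear compartments of their own bins and handed the job in at about 47 s of the 112 s limit; the final pictures show them upright and released and the front pieces standing in place, but the hand-in call returned no verdict.

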